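# Shift the tray seeder into third

### The arm

A 7-joint arm with a two-finger parallel gripper is mounted at the origin on the work surface. World frame = base frame: x ahead of the robot, y to its left, z up, the work surface at z = 0. Lengths are in mm, angles in rad, forces in N, time in s.
With the tool pointing down it reaches from about 400 to 875 mm from the base axis. Payload 4.4 kg.
Tool frame: the origin (TCP) lies between the finger pads; the fingertips stand 22 mm ahead of it and the grasp point (between the pads) lies 3 mm ahead of it; z points along the fingers, y is the line along which they close (so a half turn about z gives the same grasp; the last joint's range is limited). The gripper opens to 85 mm and grips with 20 to 120 N. Pads are 22 mm wide; open, the fingers measure 114 mm over their backs; the gripper's body (76 mm by 85 mm) begins 54 mm behind the grasp point. The pads swing forward as they close: fully open they stand 13 mm farther back than shut.
Start: joints at [1.059, 0.628, 0.038, 1.517, -0.027, 0.996, -0.02], TCP at [280.294, -586.475, 253.313] pointing down, gripper open.
Joint ranges: [-3.06, 3.06], [-0.37, 2.12], [-1.25, 1.32], [0.18, 2.47], [-1.1, 4.24], [0.23, 1.98], [-2.94, 2.94]. Speed limits (rad/s): [2.57, 2.57, 3.14, 3.14, 3.14, 3.14, 3.14].

### API

Orientations are given as [roll, pitch, yaw] about the fixed x, y, z axes, in that order (R = Rz(yaw) Ry(pitch) Rx(roll)).
In Python, from cell import ctrl gives the robot as it stands.
- The arm moves only by the tool step_arm, never from a script. Its argument "plan" is a list of rows, each an object of numbers: "dx", "dy", "dz": the shift along the tool's x, y, z scaled (see below); "ax", "ay", "az": the turn, a rotation vector about the tool's x, y, z scaled (see below); "gripper": the opening, from 0 (shut) to 1 (fully open). A call has 1 to 20 rows; each row shifts and turns the commanded pose from where the row before left it, along the tool's axes as they then stand; what a row does not reach is not made up. The controller multiplies each number of a shift by 0.3 m and each number of a turn by 90 degrees. A row lasts 1/8 s, in which the tool goes at most 62.5 mm and 10.7 degrees, less where a joint would pass 70% of its speed; a pose out of reach is approached as far as the arm can. A call with a number of a shift or a turn outside -1 to 1 is refused whole. A call with a gripper value outside its range is refused whole. The fingers move at their own pace and stop on an object; the grip force is fixed at half the most. Time passes only in rows, so rows that do not move let the fingers close. It gives the time, the measured TCP pose, the force, the opening and the grip force at its end, in the units of the state.
- ctrl.read_state(): the state, without advancing time (a new reading comes with each control period).
- ctrl.get_image(name): name is "scene" or "top"; returns a dict with "color" (400x640x3 uint8, red, green, blue), "range_z" (400x640 float32, mm along the optical axis (not along the pixel's ray), 0 where there is no reading), "fx", "fy", "cx", "cy" (pixels), "k1" (the pictures are not rectified: a ray, as slopes to the right and down, at radius r is drawn at 1 + k1 r^2 times it, then the intrinsics apply), "T" (4x4, takes a point from camera to world coordinates). Camera axes: x right, y down, z forward; pixel columns grow to the right and rows downward; lengths in mm; the calibration is good to about 2 mm. A picture is of the moment at which its call begins.
- ctrl.finish_job(): hands the job in; it is judged then, once.
The state is a dict: "clock": time; "qpos": joint angles; "qd": joint speeds; "tau": joint torques, N m; "eef_pos": TCP position; "tool_rot": TCP orientation; "force": force on the tool from outside, world axes, zero at the start; "torque": the same for the moment, N m; "width": finger opening in mm; "gripper_force": force on a finger pad.
Only numpy, scipy, OpenCV 4.12 (cv2) and the standard library are available. Lean on these libraries where they do the work, as an engineer would, in place of code of your own. Each camera call takes 0.05 s, during which the arm holds its last target. There are 200 camera calls.

### The job

The bench-top tray seeder must run in third gear, the one for pea trays. Push its red-knobbed gear lever through the H-shaped gate with shut fingertips: bring it level with the crossing, push it all the way across to the right-hand side, then forward (away from the robot) fully home in the third slot, the one with three green dots, and back off so that nothing is touched. Do not grip the lever or force it, do not let the lever slip back into the fourth slot on the way, and leave all the loose things where they stand.

Things in the scene. Friction and masses are not known exactly. Their poses are not given: they have to be found in the camera images.
- seeder: the fixed tray seeder; origin on the table (z = 0) straight under the lever's pivot. +x is 'forward' (away from the robot, turned up to 0.35 rad), +y left. Green gearbox 260 (x) by 300 (y) mm, centred on the origin, deck 114 mm above the table. From y = 150 to 450 mm a roller bed about 100 mm high, with a clear hopper over it at y = 340 to 430 mm, up to 235 mm high
- gate (a point): centre of the steel gate plate's top, 126 mm above the table over the seeder's origin; same axes. Plate 140 by 140 mm. The H: two slots along x, 20 mm left and right of the middle, and a crossing along y through the middle, all 16 mm wide; the 10 mm stem has 3 mm play each side. Dots number the slot ends: 1 left forward, 2 left back, 3 right forward (green dots), 4 right back
- slot3 (a point): where the stem passes the plate's top when fully home in the third slot (27 mm forward, 22 mm right of gate)
- gear_knob: the red ball on the lever, 44 mm across; origin at its centre. Under it a black collar (22 mm across, to 30 mm below the centre) and the steel stem. About 2 to 4 N sideways moves the lever; it stays where it is left (stiff, no spring, no detent)
- pivot (a point): the lever's pivot, 20 mm above the table over the seeder's origin, seeder's axes; the ball's centre is 180 mm from it. With a = shift_across and f = shift_fore the ball's centre stands from here at x = 0.18 sin f, y = -0.18 sin a cos f, z = 0.18 cos a cos f (m)
- shift_across (a joint): sideways tilt of the lever, rad: -0.2 = left (slots 1 and 2), 0.2 = right (slots 3 and 4), end stops at both. It starts at the left. It can change only while shift_fore is within about 0.03 of 0
- shift_fore (a joint): fore-and-aft tilt of the lever, rad: -0.25 = back end of the slot (towards the robot), 0 = level with the crossing, 0.25 = forward end, end stops at both. It starts anywhere along the left slots, ahead of or behind the crossing
- seed_tray: loose black tray of sprouts lying on the seeder's bed, 220 by 150 by 45 mm, sprouts to 90 mm; origin at the centre of its underside. Leave alone
- seed_cup: loose small aluminium cup, 48 mm across, 38 mm high, standing on the gearbox deck; origin at the centre of its underside. Leave alone
- tare_weight: loose brass weight with a knob, 34 mm across, 42 mm high, standing on the gearbox deck; origin at the centre of its underside. Leave alone
- mist_bottle: loose white bottle with blue cap, 66 mm across, 170 mm high, standing right of the gearbox; origin at the centre of its underside. Leave alone
- seed_jar: loose amber jar with yellow lid, 72 mm across, 90 mm high, standing right of the gearbox; origin at the centre of its underside. Leave alone
- scoop: loose spoon-shaped scoop, 170 mm long, lying on the table on the robot's side of the seeder; its x axis runs along it. Leave alone

How it is judged (in metres and radians):
On the way, in this order (a step that is already met when the one before it is completed fails the run):
1. the lever is over at the right-hand side, still level with the crossing (value of joint shift_across above 0.155 rad and value of joint shift_fore between -0.1 and 0.1 rad), for 0.1 s.
2. the lever is fully forward in the third slot (value of joint shift_across above 0.145 rad and value of joint shift_fore above 0.21 rad), for 0.2 s.
At the end, for the whole second after the job is handed in: The lever rests in the third slot: shift_across above 0.145 rad (right) and shift_fore above 0.21 rad (within about 7 mm of the forward stop at the ball), not moving; the loose things are within 15 mm of where they stood (all of step 2 and velocity of joint shift_fore between -0.02 and 0.02 rad/s and distance of each of seed_tray, seed_cup, tare_weight, mist_bottle, seed_jar, scoop from where it was at the start of the episode below 0.015 m); the robot touches nothing.
It fails at once if the lever slipped into the fourth slot (value of joint shift_across above 0.1 rad and value of joint shift_fore below -0.1 rad).
It fails at once if the lever was gripped, or the lever or seeder was forced (over 35 N from the fingers) (contact force between the fingers and seeder above 35 N).
It fails at once if a loose thing was moved or lifted by more than 15 mm (distance of any of seed_tray, seed_cup, tare_weight, mist_bottle, seed_jar, scoop from where it was at the start of the episode above 0.015 m).
It also fails if it takes over 58 s, if anything falls off the work surface, if the arm or the gripper's body presses on something with over 40 N, if the wrist force passes 120 N, or if a joint passes its speed limit or range.

## Working session

There is one attempt and no reset: what is moved stays moved. The work goes in short steps, Python scripts to look and compute and a tool call to move; the robot and the scene stay as the last step left them, time stands still between calls to the robot, and variables do not carry over. Pictures are saved under pics/ and viewed, at most 10 in all, crops included, and the job is handed in when it is done.

Besides the shell and the picture viewer there is one more tool, called after "Emit:" as name([rows], argument=value, ...), one row to a line, values as JSON. step_arm: Moves the arm, as the interface text tells. Shifts and turns lie within -1 to 1; 1 stands for 0.3 m of shift or 90 degrees of turn. Its arguments: {"type":"object","properties":{"plan":{"type":"array"}},"required":["plan"]}

```bash
mkdir -p pics
cat > h.py <<'E'
import numpy as np, cv2
from cell import ctrl
def img(n,save=None):
    d=ctrl.get_image(n)
    if save: cv2.imwrite('pics/'+save,d['color'][:,:,::-1])
    return d
def cloud(d):
    v,u=np.mgrid[0:400,0:640].astype(float)
    x=(u-d['cx'])/d['fx'];y=(v-d['cy'])/d['fy'];a,b=x,y
    for _ in range(8):
        s=1+d['k1']*(a*a+b*b);a,b=x/s,y/s
    z=d['range_z'];T=np.array(d['T'])
    P=np.stack([a*z,b*z,z],-1)@T[:3,:3].T+T[:3,3]
    P[z<=0]=np.nan
    return P
E
python3 - <<'E'
from h import *
a=img('scene','s1.png');b=img('top','t1.png')
for d in(a,b):
    print(np.round(d['T'],3).tolist())
    P=cloud(d);c=d['color'].astype(int)
    m=(c[...,0]>120)&(c[...,1]<70)&(c[...,2]<70)
    v,u=np.where(m);print(m.sum(),np.median(u),np.median(v),np.nanmedian(P[m],0),np.nanmax(P[m],0),np.nanmin(P[m],0))
s=ctrl.read_state();print(s['clock'],s['eef_pos'],s['tool_rot'],s['force'])
E
```

```text
[[0.65, 0.465, -0.601, 1011.581], [0.76, -0.389, 0.521, -421.837], [0.009, -0.795, -0.607, 603.919], [0.0, 0.0, 0.0, 1.0]]
350 328.5 184.0 [591.93545915 -43.8671872  205.1006521 ] [604.05030162 -19.06773566 216.70961635] [565.41210708 -56.03071015 185.53632891]
[[0.006, -0.998, 0.062, 480.479], [-1.0, -0.006, -0.0, -20.083], [0.001, -0.062, -0.998, 1086.813], [0.0, 0.0, 0.0, 1.0]]
369 317.0 173.0 [577.7446205  -34.73824759 210.86146799] [600.94517702 -12.72946058 219.14500713] [ 457.36114952 -149.67110089   -1.93512338]
0.1 [ 280.07422177 -585.97459607  252.47581237] [-3.13983604e+00  3.37270739e-06  4.45806777e-01] [-0.48100456  0.00435311  0.17372708]
```

View pics/s1.png

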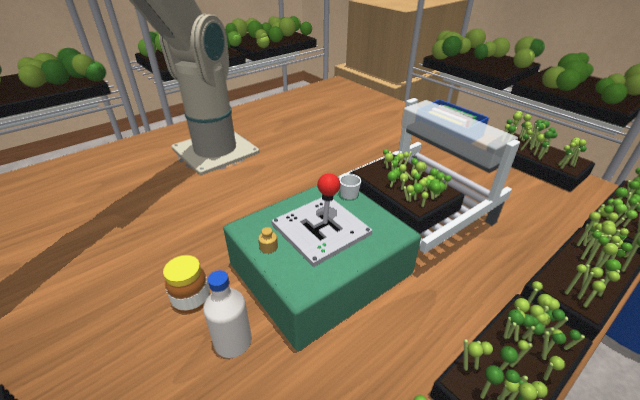

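View pics/t1.png

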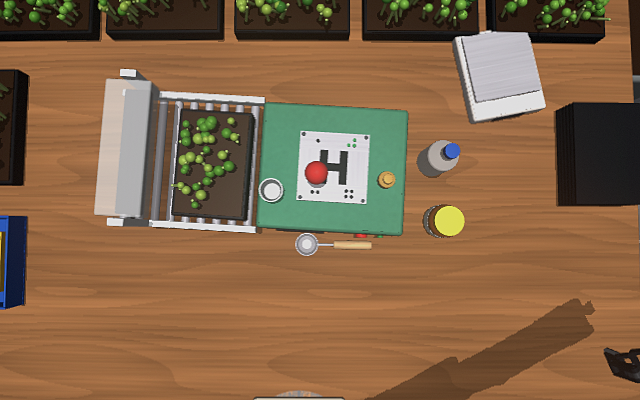

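The top view shows the knob at (316,173), in the left slot slightly behind the crossing. The plate spans (299,131) to (369,203), with the cup at (271,190) and the weight at (387,180). The bottle is at (440,157), the jar at (445,221) and the scoop at (330,244). Next I fit the plate pose and the knob sphere.

```bash
cat >> h.py <<'E'
from scipy.optimize import least_squares
def knob():
    Q=[]
    for n in('scene','top'):
        d=img(n);P=cloud(d);c=d['color'].astype(int)
        m=(c[...,0]>110)&(c[...,1]<80)&(c[...,2]<80)&(P[...,2]>170)&(P[...,0]>400)
        m=cv2.erode(m.astype(np.uint8),np.ones((3,3)))>0
        q=P[m];q=q[np.isfinite(q).all(1)]
        r=least_squares(lambda p:np.linalg.norm(q-p,axis=1)-22,q.mean(0)-[0,0,15],loss='soft_l1')
        Q.append(r.x)
    return np.array(Q)
E
python3 - <<'E'
from h import *
print('knob',knob().round(1))
for n in('top','scene'):
    d=img(n);P=cloud(d);c=d['color'].astype(int);z=P[...,2]
    g=(c[...,1]>c[...,0]+25)&(c[...,1]>c[...,2]+10)&(abs(z-114)<8)&(abs(P[...,0]-600)<170)&(abs(P[...,1]+60)<190)
    k=cv2.connectedComponentsWithStats(g.astype(np.uint8)); i=1+np.argmax(k[2][1:,4]);q=P[k[1]==i]
    print(n,'box',cv2.minAreaRect(q[:,:2].astype(np.float32)),np.median(q[:,2]))
    w=(c.min(-1)>140)&(np.ptp(c,axis=-1)<25)&(abs(z-126)<6)&(abs(P[...,0]-600)<120)&(abs(P[...,1]+60)<110)
    k=cv2.connectedComponentsWithStats(w.astype(np.uint8)); i=1+np.argmax(k[2][1:,4]);q=P[k[1]==i]
    print('plate',cv2.minAreaRect(q[:,:2].astype(np.float32)),np.median(q[:,2]))
    for nm,lo,hi in(('tall bottle',150,180),('jar',80,100),):
        m=(z>lo)&(z<hi)&(P[...,1]<-200)&(P[...,1]>-450)&(P[...,0]>400)&(P[...,0]<750);print(nm,np.nanmean(P[m],0),m.sum())
    m=(c[...,0]>150)&(c[...,2]<110)&(z>135)&(z<165)&(P[...,1]<-100)&(P[...,1]>-200);print('weight',np.nanmean(P[m],0),m.sum())
E
```

```text
knob [[581.1 -33.4 194. ]
 [581.3 -32.1 196. ]]
top box ((600.23046875, -67.77896118164062), (297.9143981933594, 257.6990661621094), 86.76979064941406) 114.4561998027898
plate ((600.689453125, -67.2752685546875), (139.97608947753906, 140.3758544921875), 86.88174438476562) 126.5610482712923
tall bottle [ 628.07165631 -294.42455346  169.35010282] 220
jar [ 505.21127494 -306.93902151   90.18162042] 822
weight [ 578.29599813 -172.443355    147.40377747] 189
scene box ((600.6307373046875, -69.95501708984375), (297.9986877441406, 261.38970947265625), 87.01142120361328) 112.50249486308559
plate ((600.3328247070312, -68.4700698852539), (140.7173309326172, 142.44769287109375), 86.91403198242188) 124.62267445416705
tall bottle [ 633.3954474  -297.93339582  165.96138625] 375
jar [ 570.40531227 -281.90453188   89.26560364] 1674
weight [ 578.47962291 -176.36800955  145.10643171] 170
```

Emit:
step_arm([
  {"az": 0.08, "gripper": 0},
  {"az": 0.08, "gripper": 0},
  {"az": 0.08, "gripper": 0},
  {"az": 0.08, "gripper": 0},
  {"gripper": 0},
])

```text
invalid input
```

```bash
cat >> h.py <<'E'
O=np.array([600.5,-67.8,0]);Y=-0.055
R=np.array([[np.cos(Y),-np.sin(Y),0],[np.sin(Y),np.cos(Y),0],[0,0,1]])
def S(p): return (np.asarray(p)-O)@R   # world -> seeder
def tcp():
    s=ctrl.read_state();p=S(s['eef_pos'])
    print('t',s['clock'],'tcp seeder',p.round(1),'rot',np.round(s['tool_rot'],3),'F',np.round(s['force'],1),'w',s['width']);return p
def lever():
    k=knob();q=S(k);m=q.mean(0);f=np.arcsin(m[0]/180);a=np.arcsin(-m[1]/180/np.cos(f))
    print('knob',q.round(1).tolist(),'f %.3f a %.3f'%(f,a))
def go(x,y,z):
    from scipy.spatial.transform import Rotation as Ro
    p=tcp();s=ctrl.read_state();d=R@(np.array([x,y,z])-p)
    print('units',(Ro.from_euler('xyz',s['tool_rot']).inv().apply(d)/300).round(4))
E
python3 -c "
from h import *
go(-75,34,252)"
```

```text
t 0.3 tcp seeder [-291.3 -535.3  253. ] rot [-3.141 -0.     0.446] F [-0.6  0.4  0.1] w 85.49074758549627
units [ 1.5436 -1.3186  0.0042]
```

Emit:
step_arm([
  {"dx": 0, "dy": 0, "dz": 0, "ax": 0, "ay": 0, "az": 0.08, "gripper": 0},
  {"dx": 0, "dy": 0, "dz": 0, "ax": 0, "ay": 0, "az": 0.08, "gripper": 0},
  {"dx": 0, "dy": 0, "dz": 0, "ax": 0, "ay": 0, "az": 0.08, "gripper": 0},
  {"dx": 0, "dy": 0, "dz": 0, "ax": 0, "ay": 0, "az": 0.08, "gripper": 0},
  {"dx": 0, "dy": 0, "dz": 0, "ax": 0, "ay": 0, "az": 0, "gripper": 0},
])

```text
clock: 0.92
eef_pos: [280.4, -586.4, 253.2]
tool_rot: [-3.142, 0.0, -0.055]
force: [-0.1, 0.1, -0.4]
width: -0.0
gripper_force: 0.0
```

```bash
python3 -c "
from h import *
go(-75,34,252)"
```

```text
t 0.925 tcp seeder [-291.1 -535.4  253.2] rot [-3.142  0.    -0.055] F [-0.1  0.1 -0.4] w -0.02035249100278253
units [ 0.7196 -1.8982  0.0039]
```

Emit:
step_arm([
  {"dx": 0.055, "dy": -0.146, "dz": 0, "ax": 0, "ay": 0, "az": 0, "gripper": 0},
  {"dx": 0.055, "dy": -0.146, "dz": 0, "ax": 0, "ay": 0, "az": 0, "gripper": 0},
  {"dx": 0.055, "dy": -0.146, "dz": 0, "ax": 0, "ay": 0, "az": 0, "gripper": 0},
  {"dx": 0.055, "dy": -0.146, "dz": 0, "ax": 0, "ay": 0, "az": 0, "gripper": 0},
  {"dx": 0.055, "dy": -0.146, "dz": 0, "ax": 0, "ay": 0, "az": 0, "gripper": 0},
  {"dx": 0.055, "dy": -0.146, "dz": 0, "ax": 0, "ay": 0, "az": 0, "gripper": 0},
  {"dx": 0.055, "dy": -0.146, "dz": 0, "ax": 0, "ay": 0, "az": 0, "gripper": 0},
  {"dx": 0.055, "dy": -0.146, "dz": 0, "ax": 0, "ay": 0, "az": 0, "gripper": 0},
  {"dx": 0.055, "dy": -0.146, "dz": 0, "ax": 0, "ay": 0, "az": 0, "gripper": 0},
  {"dx": 0.055, "dy": -0.146, "dz": 0, "ax": 0, "ay": 0, "az": 0, "gripper": 0},
  {"dx": 0.055, "dy": -0.146, "dz": 0, "ax": 0, "ay": 0, "az": 0, "gripper": 0},
  {"dx": 0.055, "dy": -0.146, "dz": 0, "ax": 0, "ay": 0, "az": 0, "gripper": 0},
  {"dx": 0.055, "dy": -0.146, "dz": 0, "ax": 0, "ay": 0, "az": 0, "gripper": 0},
  {"dx": 0, "dy": 0, "dz": 0, "ax": 0, "ay": 0, "az": 0, "gripper": 0},
])

```text
clock: 2.68
eef_pos: [528.3, -25.4, 253.2]
tool_rot: [-3.139, -0.001, -0.047]
force: [0.9, -0.5, 0.8]
width: 0.0
gripper_force: 0.0
```

```bash
python3 -c "
from h import *
go(-75,34,210);lever();img('scene','s2.png')"
```

```text
t 2.675 tcp seeder [-74.5  38.3 253.2] rot [-3.139e+00 -1.000e-03 -4.700e-02] F [ 0.9 -0.5  0.8] w 0.014176100207242468
units [-0.0021  0.0147  0.1441]h.py:24: RuntimeWarning: Mean of empty slice.
  r=least_squares(lambda p:np.linalg.norm(q-p,axis=1)-22,q.mean(0)-[0,0,15],loss='soft_l1')
  ret = um.true_divide(
Traceback (most recent call last):
  File "h.py", line 34, in lever
    k=knob();q=S(k);m=q.mean(0);f=np.arcsin(m[0]/180);a=np.arcsin(-m[1]/180/np.cos(f))
  File "h.py", line 24, in knob
    r=least_squares(lambda p:np.linalg.norm(q-p,axis=1)-22,q.mean(0)-[0,0,15],loss='soft_l1')
ValueError: Initial guess is outside of provided bounds
```

Emit:
step_arm([
  {"dx": 0, "dy": 0.015, "dz": 0.05, "ax": 0, "ay": 0, "az": 0, "gripper": 0},
  {"dx": 0, "dy": 0, "dz": 0.05, "ax": 0, "ay": 0, "az": 0, "gripper": 0},
  {"dx": 0, "dy": 0, "dz": 0.04, "ax": 0, "ay": 0, "az": 0, "gripper": 0},
  {"dx": 0, "dy": 0, "dz": 0, "ax": 0, "ay": 0, "az": 0, "gripper": 0},
])

```text
clock: 3.28
eef_pos: [525.6, -34.9, 209.9]
tool_rot: [3.141, 0.003, -0.057]
force: [-0.7, -0.2, 0.2]
width: 0.5
gripper_force: 0.0
```

```bash
sed -i "s/^        r=least/        if len(q)<40: continue\n        r=least/" h.py; python3 -c "
from h import *
go(-33,34,210);lever();img('scene','s2.png')"
```

```text
t 3.275 tcp seeder [-76.6  28.7 209.9] rot [ 3.141e+00  3.000e-03 -5.700e-02] F [-0.7 -0.2  0.2] w 0.5004368361814123
units [ 0.1453 -0.0181 -0.0007]
knob [[-21.4, 33.1, 194.1]] f -0.119 a -0.186
```

View pics/s2.png

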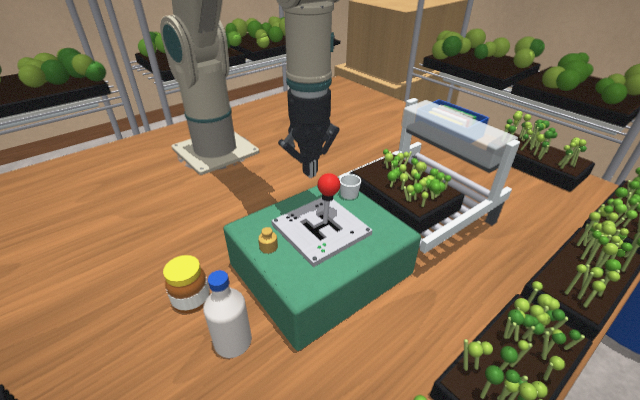

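The shut fingertips stand behind the ball, tips at about (312,172) and ball at (329,184). Now I push forward slowly.

Emit:
step_arm([
  {"dx": 0.03, "dy": -0.018, "dz": 0, "ax": 0, "ay": 0, "az": 0, "gripper": 0},
  {"dx": 0.03, "dy": 0, "dz": 0, "ax": 0, "ay": 0, "az": 0, "gripper": 0},
  {"dx": 0.025, "dy": 0, "dz": 0, "ax": 0, "ay": 0, "az": 0, "gripper": 0},
  {"dx": 0.02, "dy": 0, "dz": 0, "ax": 0, "ay": 0, "az": 0, "gripper": 0},
  {"dx": 0.02, "dy": 0, "dz": 0, "ax": 0, "ay": 0, "az": 0, "gripper": 0},
  {"dx": 0, "dy": 0, "dz": 0, "ax": 0, "ay": 0, "az": 0, "gripper": 0},
  {"dx": 0, "dy": 0, "dz": 0, "ax": 0, "ay": 0, "az": 0, "gripper": 0},
])

```text
clock: 4.3
eef_pos: [564.6, -31.5, 211.3]
tool_rot: [3.142, -0.001, -0.057]
force: [-0.5, -0.5, -0.2]
width: -0.1
gripper_force: 0.1
```

```bash
python3 -c "
from h import *
go(-33,34,210);lever()"
```

```text
t 4.3 tcp seeder [-37.8  34.2 211.3] rot [ 3.142e+00 -1.000e-03 -5.700e-02] F [-0.5 -0.5 -0.2] w -0.1259033383494379
units [0.0161 0.0007 0.0044]
knob [[-4.9, 33.4, 195.3]] f -0.027 a -0.187
```

Emit:
step_arm([
  {"dx": 0.009, "dy": 0, "dz": 0, "ax": 0, "ay": 0, "az": 0, "gripper": 0},
  {"dx": 0.009, "dy": 0, "dz": 0, "ax": 0, "ay": 0, "az": 0, "gripper": 0},
  {"dx": 0, "dy": 0, "dz": 0, "ax": 0, "ay": 0, "az": 0, "gripper": 0},
  {"dx": 0, "dy": 0, "dz": 0, "ax": 0, "ay": 0, "az": 0, "gripper": 0},
])

```text
clock: 4.9
eef_pos: [569.8, -31.8, 211.3]
tool_rot: [3.142, -0.0, -0.057]
force: [-1.4, -0.8, 0.9]
width: 0.2
gripper_force: 0.6
```

```bash
python3 -c "
from h import *
go(-50,34,210);lever()"
```

```text
t 4.9 tcp seeder [-32.7  34.3 211.3] rot [ 3.142 -0.    -0.057] F [-1.4 -0.8  0.9] w 0.21717736493636539
units [-0.0577  0.0011  0.0044]
knob [[-0.2, 33.4, 195.3]] f -0.001 a -0.187
```

Emit:
step_arm([
  {"dx": -0.05, "dy": 0, "dz": 0, "ax": 0, "ay": 0, "az": 0, "gripper": 0},
  {"dx": -0.05, "dy": 0, "dz": 0, "ax": 0, "ay": 0, "az": 0, "gripper": 0},
  {"dx": 0, "dy": -0.07, "dz": 0, "ax": 0, "ay": 0, "az": 0, "gripper": 0},
  {"dx": 0, "dy": -0.07, "dz": 0, "ax": 0, "ay": 0, "az": 0, "gripper": 0},
  {"dx": 0, "dy": -0.06, "dz": 0, "ax": 0, "ay": 0, "az": 0, "gripper": 0},
  {"dx": 0, "dy": 0, "dz": 0, "ax": 0, "ay": 0, "az": 0, "gripper": 0},
  {"dx": 0.07, "dy": 0, "dz": 0, "ax": 0, "ay": 0, "az": 0, "gripper": 0},
  {"dx": 0.07, "dy": 0, "dz": 0, "ax": 0, "ay": 0, "az": 0, "gripper": 0},
  {"dx": 0.07, "dy": 0, "dz": 0, "ax": 0, "ay": 0, "az": 0, "gripper": 0},
  {"dx": 0, "dy": 0, "dz": 0, "ax": 0, "ay": 0, "az": 0, "gripper": 0},
  {"dx": 0, "dy": 0, "dz": 0, "ax": 0, "ay": 0, "az": 0, "gripper": 0},
])

```text
clock: 6.38
eef_pos: [605.1, 25.5, 211.0]
tool_rot: [3.141, 0.001, -0.058]
force: [-0.8, 0.3, 0.4]
width: -0.2
gripper_force: 0.0
```

```bash
python3 -c "
from h import *
go(0,65,210);lever()"
```

```text
t 6.375 tcp seeder [ -0.5  93.4 211. ] rot [ 3.141e+00  1.000e-03 -5.800e-02] F [-0.8  0.3  0.4] w -0.1962775994761716
units [0.002  0.0948 0.0034]
knob [[-0.4, 33.4, 195.3], [-0.1, 35.5, 197.7]] f -0.001 a -0.193
```

Emit:
step_arm([
  {"dx": 0, "dy": 0.04, "dz": 0, "ax": 0, "ay": 0, "az": 0, "gripper": 0},
  {"dx": 0, "dy": 0.03, "dz": 0, "ax": 0, "ay": 0, "az": 0, "gripper": 0},
  {"dx": 0, "dy": 0.02, "dz": 0, "ax": 0, "ay": 0, "az": 0, "gripper": 0},
  {"dx": 0, "dy": 0.02, "dz": 0, "ax": 0, "ay": 0, "az": 0, "gripper": 0},
  {"dx": 0, "dy": 0.02, "dz": 0, "ax": 0, "ay": 0, "az": 0, "gripper": 0},
  {"dx": 0, "dy": 0.02, "dz": 0, "ax": 0, "ay": 0, "az": 0, "gripper": 0},
  {"dx": 0, "dy": 0.02, "dz": 0, "ax": 0, "ay": 0, "az": 0, "gripper": 0},
  {"dx": 0, "dy": 0, "dz": 0, "ax": 0, "ay": 0, "az": 0, "gripper": 0},
  {"dx": 0, "dy": 0, "dz": 0, "ax": 0, "ay": 0, "az": 0, "gripper": 0},
])

```text
clock: 7.6
eef_pos: [602.7, -25.5, 210.9]
tool_rot: [3.141, 0.001, -0.058]
force: [-0.3, -0.3, -1.4]
width: -0.1
gripper_force: 0.0
```

```bash
python3 -c "
from h import *
go(0,0,210);lever()"
```

```text
t 7.6 tcp seeder [-2.000e-01  4.240e+01  2.109e+02] rot [ 3.141e+00  1.000e-03 -5.800e-02] F [-0.3 -0.3 -1.4] w -0.0752937844668656
units [0.0009 0.1413 0.0031]
knob [[-0.2, 6.0, 198.3]] f -0.001 a -0.033
```

Emit:
step_arm([
  {"dx": 0, "dy": 0.02, "dz": 0, "ax": 0, "ay": 0, "az": 0, "gripper": 0},
  {"dx": 0, "dy": 0.02, "dz": 0, "ax": 0, "ay": 0, "az": 0, "gripper": 0},
  {"dx": 0, "dy": 0.02, "dz": 0, "ax": 0, "ay": 0, "az": 0, "gripper": 0},
  {"dx": 0, "dy": 0.02, "dz": 0, "ax": 0, "ay": 0, "az": 0, "gripper": 0},
  {"dx": 0, "dy": 0.02, "dz": 0, "ax": 0, "ay": 0, "az": 0, "gripper": 0},
  {"dx": 0, "dy": 0.015, "dz": 0, "ax": 0, "ay": 0, "az": 0, "gripper": 0},
  {"dx": 0, "dy": 0.012, "dz": 0, "ax": 0, "ay": 0, "az": 0, "gripper": 0},
  {"dx": 0, "dy": 0, "dz": 0, "ax": 0, "ay": 0, "az": 0, "gripper": 0},
  {"dx": 0, "dy": 0, "dz": 0, "ax": 0, "ay": 0, "az": 0, "gripper": 0},
])

```text
clock: 8.82
eef_pos: [600.7, -63.0, 211.1]
tool_rot: [3.141, 0.001, -0.057]
force: [-0.2, -0.0, -0.4]
width: -0.5
gripper_force: 0.0
```

```bash
python3 -c "
from h import *
go(0,0,210);lever()"
```

```text
t 8.825 tcp seeder [-1.000e-01  4.800e+00  2.111e+02] rot [ 3.141e+00  1.000e-03 -5.700e-02] F [-0.2 -0.  -0.4] w -0.4769633797456713
units [0.0004 0.016  0.0035]
knob [[-0.1, -31.2, 196.0]] f -0.001 a 0.174
```

Emit:
step_arm([
  {"dx": 0, "dy": 0.006, "dz": 0, "ax": 0, "ay": 0, "az": 0, "gripper": 0},
  {"dx": 0, "dy": 0.006, "dz": 0, "ax": 0, "ay": 0, "az": 0, "gripper": 0},
  {"dx": 0, "dy": 0, "dz": 0, "ax": 0, "ay": 0, "az": 0, "gripper": 0},
  {"dx": 0, "dy": 0, "dz": 0, "ax": 0, "ay": 0, "az": 0, "gripper": 0},
])

```text
clock: 9.43
eef_pos: [600.7, -66.1, 211.3]
tool_rot: [-3.141, 0.0, -0.057]
force: [-0.1, 1.1, -0.2]
width: -0.1
gripper_force: 0.5
```

```bash
python3 -c "
from h import *
go(0,0,210);lever()"
```

```text
t 9.425 tcp seeder [1.000e-01 1.700e+00 2.113e+02] rot [-3.141  0.    -0.057] F [-0.1  1.1 -0.2] w -0.10363934552221095
units [-0.0004  0.0057  0.0042]
knob [[-0.3, -33.7, 195.6]] f -0.002 a 0.188
```

Emit:
step_arm([
  {"dx": 0, "dy": -0.05, "dz": 0, "ax": 0, "ay": 0, "az": 0, "gripper": 0},
  {"dx": 0, "dy": -0.02, "dz": 0, "ax": 0, "ay": 0, "az": 0, "gripper": 0},
  {"dx": -0.07, "dy": 0, "dz": 0, "ax": 0, "ay": 0, "az": 0, "gripper": 0},
  {"dx": -0.07, "dy": 0, "dz": 0, "ax": 0, "ay": 0, "az": 0, "gripper": 0},
  {"dx": -0.06, "dy": 0, "dz": 0, "ax": 0, "ay": 0, "az": 0, "gripper": 0},
  {"dx": 0, "dy": 0, "dz": 0, "ax": 0, "ay": 0, "az": 0, "gripper": 0},
  {"dx": 0, "dy": 0.07, "dz": 0, "ax": 0, "ay": 0, "az": 0, "gripper": 0},
  {"dx": 0, "dy": 0.07, "dz": 0, "ax": 0, "ay": 0, "az": 0, "gripper": 0},
  {"dx": 0, "dy": 0.05, "dz": 0, "ax": 0, "ay": 0, "az": 0, "gripper": 0},
  {"dx": 0, "dy": 0, "dz": 0, "ax": 0, "ay": 0, "az": 0, "gripper": 0},
  {"dx": 0, "dy": 0, "dz": 0, "ax": 0, "ay": 0, "az": 0, "gripper": 0},
])

```text
clock: 10.9
eef_pos: [539.2, -97.8, 211.3]
tool_rot: [-3.141, -0.0, -0.056]
force: [-0.0, 0.5, 0.2]
width: -0.1
gripper_force: 0.0
```

```bash
python3 -c "
from h import *
go(-2,-34,210);lever()"
```

```text
t 10.9 tcp seeder [-59.6 -33.3 211.3] rot [-3.141 -0.    -0.056] F [-0.   0.5  0.2] w -0.053446051784218365
units [0.1919 0.0021 0.0042]
knob [[-0.1, -33.7, 195.6]] f -0.000 a 0.188
```

Emit:
step_arm([
  {"dx": 0.04, "dy": 0.001, "dz": 0, "ax": 0, "ay": 0, "az": 0, "gripper": 0},
  {"dx": 0.03, "dy": 0, "dz": 0, "ax": 0, "ay": 0, "az": 0, "gripper": 0},
  {"dx": 0.02, "dy": 0, "dz": 0, "ax": 0, "ay": 0, "az": 0, "gripper": 0},
  {"dx": 0.02, "dy": 0, "dz": 0, "ax": 0, "ay": 0, "az": 0, "gripper": 0},
  {"dx": 0.02, "dy": 0, "dz": 0, "ax": 0, "ay": 0, "az": 0, "gripper": 0},
  {"dx": 0.02, "dy": 0, "dz": 0, "ax": 0, "ay": 0, "az": 0, "gripper": 0},
  {"dx": 0.02, "dy": 0, "dz": 0, "ax": 0, "ay": 0, "az": 0, "gripper": 0},
  {"dx": 0.012, "dy": 0, "dz": 0, "ax": 0, "ay": 0, "az": 0, "gripper": 0},
  {"dx": 0, "dy": 0, "dz": 0, "ax": 0, "ay": 0, "az": 0, "gripper": 0},
  {"dx": 0, "dy": 0, "dz": 0, "ax": 0, "ay": 0, "az": 0, "gripper": 0},
])

```text
clock: 12.25
eef_pos: [593.6, -102.2, 211.3]
tool_rot: [3.142, -0.001, -0.057]
force: [0.0, 0.1, 0.2]
width: 0.3
gripper_force: 0.1
```

```bash
python3 -c "
from h import *
go(9,-34,210);lever()"
```

```text
t 12.25 tcp seeder [ -5.  -34.7 211.3] rot [ 3.142e+00 -1.000e-03 -5.700e-02] F [0.  0.1 0.2] w 0.31990211352011805
units [ 0.0468 -0.0025  0.0044]
knob [[27.7, -33.3, 193.3]] f 0.155 a 0.188
```

Emit:
step_arm([
  {"dx": 0.01, "dy": 0, "dz": 0, "ax": 0, "ay": 0, "az": 0, "gripper": 0},
  {"dx": 0.01, "dy": 0, "dz": 0, "ax": 0, "ay": 0, "az": 0, "gripper": 0},
  {"dx": 0.01, "dy": 0, "dz": 0, "ax": 0, "ay": 0, "az": 0, "gripper": 0},
  {"dx": 0.01, "dy": 0, "dz": 0, "ax": 0, "ay": 0, "az": 0, "gripper": 0},
  {"dx": 0.007, "dy": 0, "dz": 0, "ax": 0, "ay": 0, "az": 0, "gripper": 0},
  {"dx": 0, "dy": 0, "dz": 0, "ax": 0, "ay": 0, "az": 0, "gripper": 0},
  {"dx": 0, "dy": 0, "dz": 0, "ax": 0, "ay": 0, "az": 0, "gripper": 0},
])

```text
clock: 13.22
eef_pos: [607.6, -103.1, 211.4]
tool_rot: [3.141, -0.001, -0.057]
force: [-0.7, -0.5, -0.8]
width: 0.1
gripper_force: 0.5
```

```bash
python3 -c "
from h import *
go(9,-34,210);lever()"
```

```text
t 13.225 tcp seeder [  9.  -34.8 211.4] rot [ 3.141e+00 -1.000e-03 -5.700e-02] F [-0.7 -0.5 -0.8] w 0.05626169744095462
units [-0.0001 -0.0028  0.0048]
knob [[41.3, -32.7, 190.8]] f 0.232 a 0.188
```

Emit:
step_arm([
  {"dx": 0.004, "dy": 0, "dz": 0, "ax": 0, "ay": 0, "az": 0, "gripper": 0},
  {"dx": 0.003, "dy": 0, "dz": 0, "ax": 0, "ay": 0, "az": 0, "gripper": 0},
  {"dx": 0, "dy": 0, "dz": 0, "ax": 0, "ay": 0, "az": 0, "gripper": 0},
  {"dx": 0, "dy": 0, "dz": 0, "ax": 0, "ay": 0, "az": 0, "gripper": 0},
])

```text
clock: 13.82
eef_pos: [609.5, -103.2, 211.3]
tool_rot: [3.142, 0.0, -0.057]
force: [-0.6, 0.1, -0.3]
width: 0.2
gripper_force: 0.7
```

Emit:
step_arm([
  {"dx": -0.03, "dy": 0, "dz": 0, "ax": 0, "ay": 0, "az": 0, "gripper": 0},
  {"dx": -0.07, "dy": 0, "dz": 0, "ax": 0, "ay": 0, "az": 0, "gripper": 0},
  {"dx": -0.1, "dy": 0, "dz": 0, "ax": 0, "ay": 0, "az": 0, "gripper": 0},
  {"dx": -0.1, "dy": 0, "dz": 0, "ax": 0, "ay": 0, "az": 0, "gripper": 0},
  {"dx": 0, "dy": 0, "dz": -0.1, "ax": 0, "ay": 0, "az": 0, "gripper": 0},
  {"dx": 0, "dy": 0, "dz": -0.1, "ax": 0, "ay": 0, "az": 0, "gripper": 0},
  {"dx": 0, "dy": 0, "dz": 0, "ax": 0, "ay": 0, "az": 0, "gripper": 0},
  {"dx": 0, "dy": 0, "dz": 0, "ax": 0, "ay": 0, "az": 0, "gripper": 0},
])

```text
clock: 14.82
eef_pos: [519.3, -97.9, 271.2]
tool_rot: [-3.141, -0.0, -0.057]
force: [0.3, 1.0, 0.3]
width: 0.1
gripper_force: 0.0
```

```bash
python3 -c "
from h import *
tcp();lever();img('scene','s3.png')"
```

```text
t 14.825 tcp seeder [-79.4 -34.5 271.2] rot [-3.141 -0.    -0.057] F [0.3 1.  0.3] w 0.06147544286442515
knob [[43.1, -32.6, 190.4], [42.9, -32.0, 192.3]] f 0.241 a 0.186
```

View pics/s3.png

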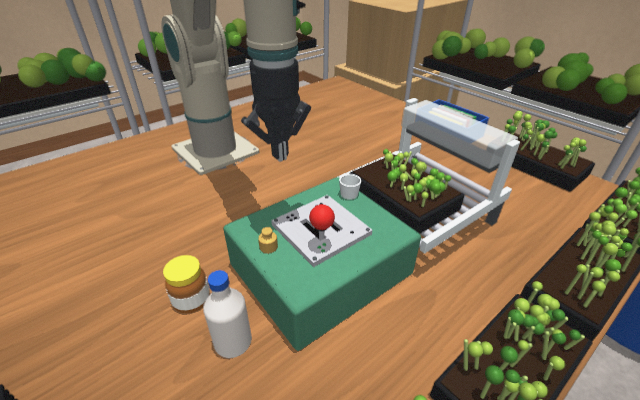

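The ball at (321,216) is in the third slot, with f about 0.24 and a about 0.19. The loose things have not moved, and the gripper is clear at (280,150).

```bash
python3 -c "
from cell import ctrl
print(ctrl.finish_job())"
```

```text
the job is handed in; nothing more can be done
None
```

The lever is home in the third slot (shift_fore about 0.24 rad, shift_across about 0.19 rad, measured from the camera images). The gripper is clear, the loose things in view look unmoved (the scoop was hidden in the last picture), and the job was handed in at about 15 s, with no verdict returned.

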